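Hook a hanger arm into the slotted upright

TASK

Take the steel hanger arm out of its wooden cradle, press its two hook tabs into the two slots of the slotted upright (the strip's height in the upright is not known exactly, so feel for the slots gently), then push the arm down past the sprung catch until it is fully home and let go of it. Push gently, by feel, never forcing the arm against the upright, and leave the other things on the worktop where they are.

Things in the scene. Friction and masses are not known exactly. Their poses are not given: they have to be found in the camera images.
- hanger_arm: loose steel hanger arm, 148 mm long, 32 wide, 85 tall, about 0.13 kg, lying level in the cradle. x points along it to the hook tabs, z up. Origin: middle of the lower edge of the back plate's rear face (the flat face that meets the upright). Back plate: x -6..0, y -12..12, z 0..72 mm. Centre of mass at x -50, z 54 mm
- beam_grip (a point): where to grip the arm from above: on its beam, 55 mm before the rear face, 58 mm above the arm's origin. The beam is 10 mm thick in y and spans z 44..72, x -134..-6 mm from the arm's origin; x -80..-35 mm is free for fingers. Cross pegs at x -96 and -118 mm, turned-up tip at x -134..-126 mm (to z 85)
- upper_tab (a point): root of the upper of the two hook tabs: on the rear face, y 0, at its neck's underside, 52 mm above the arm's origin; the lower tab is the same 40 mm lower. Each is 8 mm wide (y): a neck 5.5 mm long, 8 mm tall, then a lip down to 10 mm below the neck's underside. So a tab is 18 mm tall; it stands 13.5 mm out of the face at its rounded lower end, 10 mm higher up
- upright: fixed aluminium channel on a 100 mm square foot, 202 mm tall, 40 mm wide, with a steel strip 32 mm wide, 4 mm thick in its open front. x points into the upright (the slotted face is the plane x = 0 and looks along -x), z up. Origin: at worktop level under the face's middle. Two slots one above the other at y 0, each 12 mm wide, 22 mm tall, lower edges 40 mm apart
- upright_top (a point): centre of the upright's top, 202 mm above the worktop. The strip is clamped at an unmeasured height: its slots may be up to 14 mm higher or lower than nominal. Nominal lower edges of the slots: 97 and 137 mm above the worktop. It reaches 27 mm below the lower slot and 21 mm above the upper one; each end piece has a screw head 3 mm proud
- nominal_seat (a point): on the slotted face, 85 mm above the worktop: where the origin of a fully seated arm lies, give or take 14 mm in height, arm x along upright x. The tabs pass through the slots with the arm 10 to 14 mm above its seat; then down until the necks rest on the slots' lower edges. A sprung roller behind the upper slot resists with about 6 to 12 N, mostly in the first half, then holds the arm down
- seat_pin (a joint): small sprung pin hidden behind the lower slot, m: 0 free, rises as the lower hook pushes it down over the last 3.5 mm of the arm's way; about 0.0035 when the arm is fully home. Needs under 1.5 N. Gentle means: contact forces between arm and upright, added up, stay under 45 N; the sprung roller squeezing the hook makes up to 15 N of these by itself, so push with at most about 25 N
- cradle: fixed wooden cradle, 125 x 60 mm: two notched posts 81 mm apart along its x axis (10 mm thick, 44 wide, 74 tall) carry the arm, beam underside 62 mm above the worktop, notches 14 mm wide, 12 deep; 71 mm between the posts are open for fingers. Origin: centre of underside. Beware: beyond it a tall bath (left of y 0.43 m, beyond x 0.36 m) with a rod across rises to 0.4 m
- wood_block: bystander: wood block 40 x 85 x 34 mm; origin: centre of underside
- paint_brush: bystander: paint brush 147 mm long, 9 mm thick, lying; origin: centre of underside
- spare_clip_0: bystander: small black clip, 19 x 46 x 13 mm; origin: centre of underside
- spare_clip_1: bystander: small black clip, 19 x 46 x 13 mm; origin: centre of underside

How it is judged:
On the way, in this order (a step that is already met when the one before it is completed fails the run):
1. the arm is lifted out of the cradle (height (world z) of hanger_arm above 0.05 m and not (contact force between hanger_arm and cradle above 0.05 N)), for 0.1 s.
2. both hook tabs are through the slots, arm not yet down (x of hanger_arm in the frame of upright above -0.004 m and y of hanger_arm in the frame of upright between -0.004 and 0.004 m and z of hanger_arm in the frame of upright above 0.062 m and angle between the x axis of hanger_arm and the x axis of upright, either way round below 0.12 rad and value of joint seat_pin below 0.001 m), for 0.1 s.
At the end, for the whole second after the job is handed in: the arm hangs by both tabs in the slots, released and at rest: rear face within 4 mm of the strip and of its centre line, within 0.1 rad of square and upright, seat pin pushed down more than 2.5 mm (fully home) (x of hanger_arm in the frame of upright above -0.004 m and y of hanger_arm in the frame of upright between -0.004 and 0.004 m and z of hanger_arm in the frame of upright above 0.062 m and value of joint seat_pin above 0.0025 m and angle between the x axis of hanger_arm and the x axis of upright, either way round below 0.1 rad and angle between hanger_arm's own z axis and vertical below 0.1 rad and linear speed of hanger_arm below 0.01 m/s and contact force between hanger_arm and the fingers below 0.05 N); the robot touches nothing.
It fails at once if the arm is forced: more than 45 N in all contacts between arm and upright (contact force between hanger_arm and upright above 45 N).
It fails at once if a bystander is moved by more than 20 mm (distance of any of wood_block, paint_brush, spare_clip_0, spare_clip_1 from where it was at the start of the episode above 0.02 m).
It also fails if it takes over 64 s, if anything falls off the work surface, if the arm or the gripper's body presses on something with over 40 N, if the wrist force passes 120 N, or if a joint passes its speed limit or range.

ROBOT

A 7-joint arm with a two-finger parallel gripper is mounted at the origin on a cart in front of the work surface, level with it; the furniture and walls round the work are solid. World frame = base frame: x ahead of the robot, y to its left, z up, the work surface at z = 0. Lengths are in m, angles in rad, forces in N, time in s.
With the tool pointing down it reaches from about 0.4 to 0.875 m from the base axis. Payload 4.4 kg.
Tool frame: the origin (TCP) lies midway between the tips of the shut fingers; the grasp point (between the pads) lies env.tcp_to_grasp behind it (env.tcp_to_grasp is the distance from the TCP to the grasp point, in m); x points along the fingers, z is the direction in which the jaws open and shut, and the axes are right-handed (so a half turn about x gives the same grasp; the last joint's range is limited). The gripper opens to 85 mm and grips with 20 to 120 N. Pads are 22 mm wide; open, the fingers measure 114 mm over their backs; the gripper's body (76 mm by 85 mm) begins 54 mm behind the grasp point. The pads swing forward as they close: fully open they stand 13 mm farther back than shut.
Start: joints at [-0.066, 0.628, 0.038, 1.517, -0.027, 0.996, -0.02], TCP at [0.65, 0, 0.231] pointing down, gripper open.
Joint ranges: [-3.06, 3.06], [-0.37, 2.12], [-1.25, 1.32], [0.18, 2.47], [-1.1, 4.24], [0.23, 1.98], [-2.94, 2.94]. Speed limits (rad/s): [2.57, 2.57, 3.14, 3.14, 3.14, 3.14, 3.14].

INTERFACE

Orientations are given as a unit quaternion [w, x, y, z].
In Python, from station import env gives the robot as it stands. The module is installed in compiled form; this text tells all that it offers.
- The arm moves only by the tool drive_tool, never from a script. Its argument "increments" is a list of rows, each a list of 3 entries, a list of its own where there are three numbers: the shift along the tool's x, y, z in mm, then the turn about the tool's x in degrees, then the closure, from -1 (fully open) to 1 (shut). In form: [[[dx, dy, dz], yaw, grip], ...]. A call has 1 to 12 rows; each row shifts and turns the commanded pose from where the row before left it, along the tool's axes as they then stand; what a row does not reach is not made up. A row lasts 1/8 s, in which the tool goes at most 62.5 mm and 10.7 degrees, less where a joint would pass 70% of its speed; a pose out of reach is approached as far as the arm can. A call with a gripper value outside its range is refused whole. The fingers move at their own pace and stop on an object; "force" is the grip in N (left out, the last holds). Time passes only in rows, so rows that do not move let the fingers close. It gives the time, the measured TCP pose, the force and the opening at its end, in the units of the state.
- env.observe(): the state, without advancing time (a new reading comes with each control period).
- env.camera(name): name is "scene" or "side" or "wrist"; returns a dict with "color" (384x512x3 uint8, red, green, blue), "depth" (384x512 float32, m along the optical axis (not along the pixel's ray), 0 where there is no reading), "vfov" (degrees; the focal length in pixels is half the picture's height over the tangent of half this angle, whatever the lens; pixels are square), "cx", "cy" (the principal point, pixels), "dist_coeffs" ([k1, k2, p1, p2, k3] as OpenCV has them; the pictures are not rectified), "xyz" and "rotation" of the camera in the world; the wrist camera has in their place "hand_eye" (4x4, takes a point from camera to tool coordinates, whose origin is the TCP and whose axes are the tool frame's). Camera axes: x right, y down, z forward; pixel columns grow to the right and rows downward; lengths in m; the calibration is good to about 2 mm. A picture is of the moment at which its call begins: read the wrist's pose just before it.
- env.job_done(): hands the job in, once; it reports no verdict.
The state is a dict: "time_s": time; "joint_pos": joint angles; "dq": joint speeds; "joint_efforts": joint torques, N m; "eef_pos": TCP position; "orientation": TCP orientation; "contact_force": force on the tool from outside, world axes, zero at the start; "ft_torque": the same for the moment, N m; "grip_width": opening from 0.0 (shut) to 1.0 (fully open).
Only numpy, scipy, OpenCV 4.12 (cv2) and the standard library are available. Lean on these libraries where they do the work, as an engineer would, in place of code of your own. Each camera call takes 0.05 s, during which the arm holds its last target. There are 200 camera calls.

## Working session

There is one attempt and no reset: what is moved stays moved. The work goes in short steps, Python scripts to look and compute and a tool call to move; the robot and the scene stay as the last step left them, time stands still between calls to the robot, and variables do not carry over. Pictures are saved under pics/ and viewed, about 8 in all and at most 12, crops included, and the job is handed in when it is done.

Besides the shell and the picture viewer there is one more tool, called in YAML: its name, and indented under it one key for each argument. drive_tool: Moves the arm, as the interface text tells. Its arguments: {"type":"object","properties":{"increments":{"type":"array"},"force":{"type":"number"}},"required":["increments"]}

```bash
mkdir -p pics
cat > h.py <<'E'
import numpy as np, cv2
from scipy.spatial.transform import Rotation as R
from station import env
def rot(q): return R.from_quat([q[1],q[2],q[3],q[0]]).as_matrix()
def cam(name):
    s=env.observe(); c=env.camera(name)
    if 'hand_eye' in c:
        T=np.eye(4);T[:3,:3]=rot(s['orientation']);T[:3,3]=s['eef_pos'];T=T@np.array(c['hand_eye'])
        c['Rm'],c['t']=T[:3,:3],T[:3,3]
    else:
        r=np.array(c['rotation']); c['Rm']=r if r.shape==(3,3) else rot(r); c['t']=np.array(c['xyz'])
    H,W=c['color'].shape[:2]; f=H/2/np.tan(np.radians(c['vfov'])/2)
    c['K']=np.array([[f,0,c['cx']],[0,f,c['cy']],[0,0,1.]]); c['D']=np.array(c['dist_coeffs'],float)
    return c
def rays(c,uv):
    n=cv2.undistortPoints(np.asarray(uv,float).reshape(-1,1,2),c['K'],c['D']).reshape(-1,2)
    return np.c_[n,np.ones(len(n))]
def plane(c,uv,z):
    d=rays(c,uv)@c['Rm'].T
    return c['t']+d*((z-c['t'][2])/d[:,2])[:,None]
def cloud(c):
    H,W=c['depth'].shape; v,u=np.mgrid[:H,:W]
    return (rays(c,np.c_[u.ravel(),v.ravel()])*c['depth'].reshape(-1,1)@c['Rm'].T+c['t']).reshape(H,W,3)
def proj(c,p):
    q=(np.asarray(p,float).reshape(-1,3)-c['t'])@c['Rm']
    return cv2.projectPoints(q,np.zeros(3),np.zeros(3),c['K'],c['D'])[0].reshape(-1,2)
def save(n,im,s=1): cv2.imwrite(f'pics/{n}.png',cv2.resize(im[:,:,::-1],None,fx=s,fy=s,interpolation=cv2.INTER_CUBIC))
E
python3 - <<'E'
from h import *
s=env.observe(); print({k:np.round(v,3) for k,v in s.items()},env.tcp_to_grasp)
ims=[]
for n in('scene','side','wrist'):
    c=cam(n); print(n,c['t'],c['Rm'].round(2).tolist(),c['D'],c['vfov']); ims.append(c['color'])
    import pickle; pickle.dump(c,open(f'{n}0.pkl','wb'))
save('a',np.hstack([ims[0]]),1.5)
save('b',np.hstack([ims[1]]),1.5)
E
```

```text
{'time_s': np.float64(0.0), 'joint_pos': array([-0.066,  0.629,  0.038,  1.518, -0.027,  0.996, -0.02 ]), 'dq': array([-0.001,  0.003, -0.   , -0.001, -0.001,  0.002,  0.001]), 'joint_efforts': array([-1.0000e-03, -5.6341e+01,  1.2260e+00, -1.9345e+01,  1.1000e-02,
        1.1000e-02, -0.0000e+00]), 'eef_pos': array([0.649, 0.   , 0.23 ]), 'orientation': array([ 0.706, -0.   ,  0.708,  0.   ]), 'contact_force': array([-0.649,  0.327, -0.56 ]), 'ft_torque': array([ 0.027, -0.01 , -0.055]), 'grip_width': np.float64(1.001)} 0.0187
scene [ 0.1350597  -0.82020331  0.74973261] [[0.89, -0.24, 0.38], [-0.45, -0.5, 0.74], [0.02, -0.83, -0.56]] [-0.05370421  0.          0.          0.          0.        ] 54.00029456846117
side [-0.16334736 -1.0210037   0.70147477] [[0.82, -0.24, 0.52], [-0.58, -0.35, 0.74], [0.0, -0.9, -0.43]] [-0.11972948  0.          0.          0.          0.        ] 42.43495370639031
wrist [0.64898347 0.07855078 0.37282193] [[1.0, 0.0, -0.0], [-0.0, -0.95, -0.32], [-0.0, 0.32, -0.95]] [-0.08612271  0.          0.          0.          0.        ] 62.833525087051214
```

View pics/a.png

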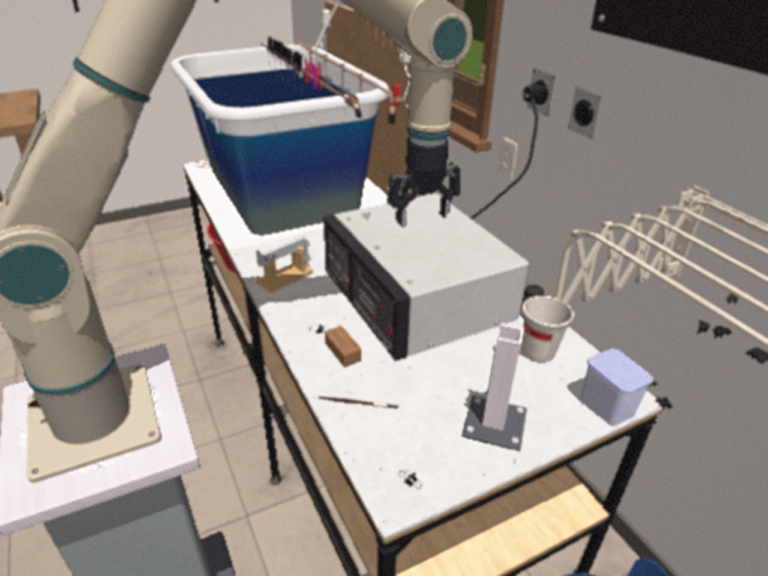

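View pics/b.png

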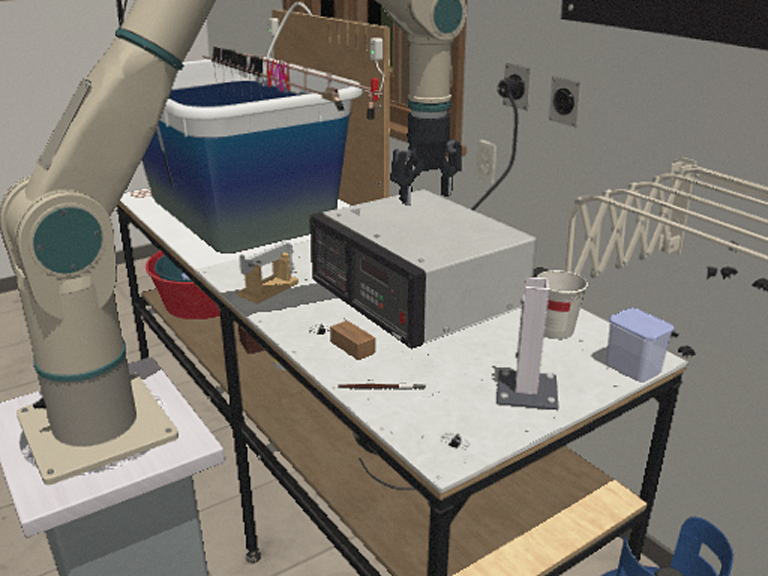

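Both views: the cradle with the arm is at about (285,268) in scene and (268,270) in side. The upright is at (500,400) and (530,350), with a big instrument box between them. Next I measure with depth.

Run:
```python
from h import *
import pickle
for n,uv in (('scene',[(285,268),(262,256),(305,245),(495,400),(510,328),(480,440),(520,446),(480,398),(342,345),(358,402),(410,478),(322,328),(325,220),(400,350),(525,265),(430,215),(545,325)]),('side',[(268,270),(245,258),(290,248),(530,350),(538,283)])):
    c=pickle.load(open(n+'0.pkl','rb')); P=cloud(c)
    for u,v in uv:
        print(n,(u,v),P[int(v/1.5),int(u/1.5)].round(3))
c=pickle.load(open('side0.pkl','rb')); 
a=cv2.resize(c['color'][145:210,145:215],(560,520),interpolation=cv2.INTER_CUBIC)
d=pickle.load(open('scene0.pkl','rb'))
b=cv2.resize(d['color'][205:305,300:360],(312,520),interpolation=cv2.INTER_CUBIC)
b2=cv2.resize(c['color'][180:280,322:382],(312,520),interpolation=cv2.INTER_CUBIC)
save('c',np.hstack([a,b,b2])[:, :],0.65)
```

```text
scene (285, 268) [0.46  0.308 0.012]
scene (262, 256) [0.394 0.259 0.09 ]
scene (305, 245) [0.508 0.292 0.071]
scene (495, 400) [ 0.612 -0.32   0.075]
scene (510, 328) [ 0.636 -0.299  0.203]
scene (480, 440) [ 0.582 -0.335  0.006]
scene (520, 446) [ 0.633 -0.375  0.007]
scene (480, 398) [ 0.636 -0.257  0.01 ]
scene (342, 345) [ 0.459 -0.042  0.034]
scene (358, 402) [ 0.433 -0.166  0.005]
scene (410, 478) [ 0.437 -0.352  0.013]
scene (322, 328) [0.455 0.062 0.005]
scene (325, 220) [0.538 0.234 0.16 ]
scene (400, 350) [ 0.548 -0.109  0.042]
scene (525, 265) [ 0.831 -0.106  0.157]
scene (430, 215) [0.764 0.156 0.159]
scene (545, 325) [ 0.788 -0.228  0.106]
side (268, 270) [ 0.493  0.373 -0.001]
side (245, 258) [0.397 0.271 0.091]
side (290, 248) [0.512 0.292 0.079]
side (530, 350) [ 0.613 -0.322  0.092]
side (538, 283) [ 0.64  -0.299  0.195]
```

View pics/c.png

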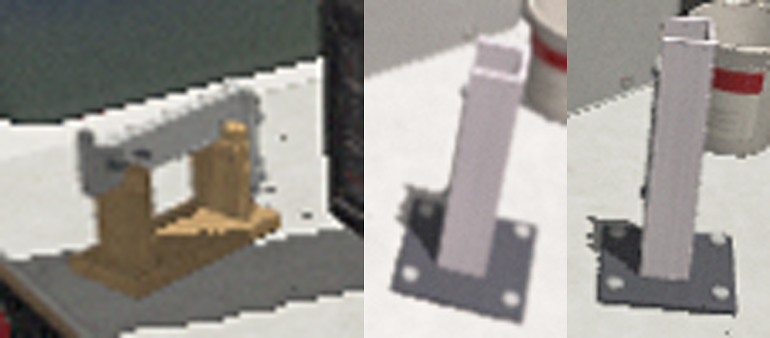

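The screw heads are on the left edge of the upright, so its slotted face looks roughly along +y, and the hanger's plate end is the far end. I look at the upright with the wrist camera first, as it faces that way.

drive_tool:
  increments:
    - [[0,-30,-6],0,-1]
    - [[0,-30,-6],0,-1]
    - [[0,-30,-6],0,-1]
    - [[0,-30,-6],0,-1]
    - [[0,0,0],0,-1]
    - [[0,0,0],0,-1]

```text
time_s: 0.9
eef_pos: [0.6261, -0.1189, 0.2311]
orientation: [0.707, 0.0, 0.707, 0.001]
contact_force: [-0.7, 0.7, -0.0]
grip_width: 0.999
```

Run:
```python
from h import *
import pickle
c=cam('wrist');c['color']=np.array(c['color']);pickle.dump(c,open('wu.pkl','wb'));save('d',c['color'],1.5); print(c['t'],env.observe()['eef_pos'],c['K'])
```

```text
[ 0.62537999 -0.0405312   0.3735465 ] [ 0.62624979 -0.11827477  0.23111074] [[314.33966151   0.         254.71652967]
 [  0.         314.33966151 186.71706606]
 [  0.           0.           1.        ]]
```

View pics/d.png

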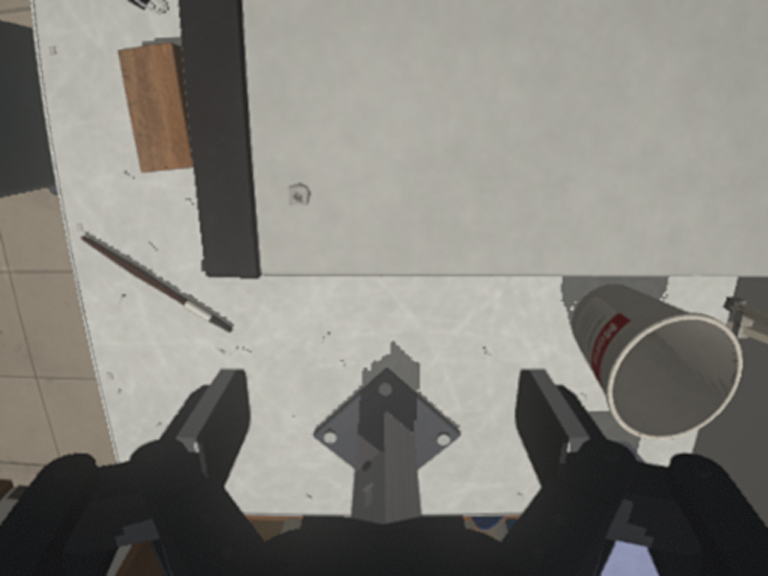

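The upright's foot is a diamond in the world axes (corners about (318,433), (460,433), (388,370)). The slotted strip is on the left-facing side, near (368,470), so the upright's yaw is about -45°. I fit its faces from depth.

Run:
```python
from h import *
import pickle
for n in('wu','scene0','side0'):
    c=pickle.load(open(n+'.pkl','rb')); P=cloud(c).reshape(-1,3); 
    m=(abs(P[:,0]-.63)<.06)&(abs(P[:,1]+.31)<.06)&(c['depth'].ravel()>0)
    b=P[m&(P[:,2]>.03)&(P[:,2]<.19)]; 
    H=np.hypot(*(b[:,:2]-b[:,:2].mean(0)).T)
    rect=cv2.minAreaRect(b[:,:2].astype(np.float32)*1000); print(n,len(b),rect)
    t=P[m&(P[:,2]>.195)]; 
    if len(t)>5: print(' top',len(t),cv2.minAreaRect(t[:,:2].astype(np.float32)*1000), np.median(t,0))
    col=c['color'].reshape(-1,3).astype(int).sum(1)
    M=np.hypot(P[:,0]-.63,P[:,1]+.31)<.09
    f=P[M&(P[:,2]>-.004)&(P[:,2]<.014)&(col<330)&(c['depth'].ravel()>0)]; print(' foot',len(f),cv2.minAreaRect(f[:,:2].astype(np.float32)*1000),np.median(f,0))
```

```text
wu 2192 ((626.3300170898438, -309.8758544921875), (41.39950942993164, 41.97471237182617), 45.523563385009766)
 foot 3470 ((633.4468383789062, -301.75848388671875), (117.4082260131836, 107.95227813720703), 46.57262420654297) [ 0.63003534 -0.29080713  0.00773937]
scene0 852 ((623.9396362304688, -309.7662658691406), (42.851966857910156, 39.82735061645508), 49.72710418701172)
 top 113 ((626.5270385742188, -311.2731628417969), (42.80912780761719, 36.18952941894531), 45.91325759887695) [ 0.62842204 -0.31579527  0.20039256]
 foot 654 ((630.5361328125, -305.79736328125), (113.84772491455078, 97.9093246459961), 46.00273513793945) [ 0.61596069 -0.32353354  0.0088641 ]
side0 944 ((623.3839111328125, -308.6282653808594), (49.94827651977539, 36.657440185546875), 54.815895080566406)
 top 103 ((627.1306762695312, -310.2395935058594), (46.726192474365234, 33.09953689575195), 47.84046173095703) [ 0.62829905 -0.31410571  0.19944408]
 foot 694 ((632.6923217773438, -299.9478759765625), (125.22486877441406, 108.09725189208984), 46.047706604003906) [ 0.6174209  -0.32118607  0.00720755]
```

drive_tool:
  increments:
    - [[0,0,0],-9,-1]
    - [[0,0,0],-9,-1]
    - [[0,0,0],-9,-1]
    - [[0,0,0],-9,-1]
    - [[0,0,0],-9,-1]
    - [[0,10,-25],0,-1]
    - [[0,10,-25],0,-1]
    - [[0,10,-25],0,-1]
    - [[3,10,-25],0,-1]
    - [[4,0,-25],0,-1]
    - [[0,0,-10],0,-1]
    - [[0,0,0],0,-1]

```text
time_s: 2.45
eef_pos: [0.5028, -0.1868, 0.2245]
orientation: [0.654, -0.271, 0.653, 0.271]
contact_force: [0.2, 0.9, 0.3]
grip_width: 1.002
```

Run:
```python
from h import *
import pickle
c=cam('wrist');pickle.dump(c,open('wu2.pkl','wb'));save('e',c['color'],1.5); print(c['t'],env.observe()['eef_pos'])
```

```text
[ 0.44479383 -0.13196047  0.36686771] [ 0.50333486 -0.18621595  0.22458181]
```

View pics/e.png

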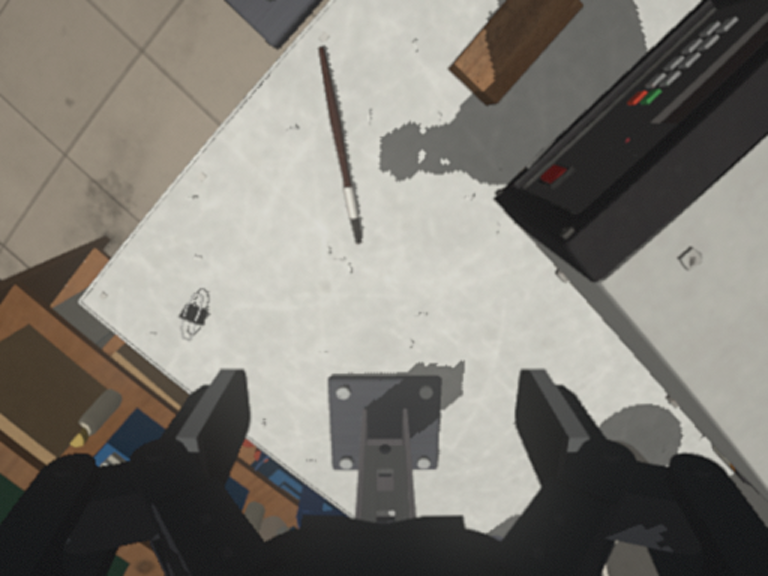

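The strip is seen square on: lower screw at (385,449), lower slot about (385,478), upper slot about (390,512) near the palm. I enlarge it and fit the face plane.

Run:
```python
from h import *
import pickle
c=pickle.load(open('wu2.pkl','rb'))
P=cloud(c)
save('f',c['color'][285:350,232:287],9)
Q=P[293:330,246:272]; 
yaw=np.radians(-45); ex=np.array([np.cos(yaw),np.sin(yaw),0]); ey=np.array([-ex[1],ex[0],0])
o=np.array([.627,-.3105,0])-ex*.02
for v in range(292,346,1):
    p=P[v,250:264]; q=np.c_[(p-o)@ex,(p-o)@ey,p[:,2]]
    print(v,np.round(np.median(q,0)*1000,1),np.round(np.ptp(q[:,0])*1000,1), c['color'][v,257].mean().round())
q=P[300:335,244:270].reshape(-1,3); x=(q-o)@ex; k=(abs(x)<.006)&(q[:,2]>.07); q=q[k]
A=np.c_[(q-o)@ey,q[:,2],np.ones(len(q))]; x=x[k]
for _ in range(3):
    s=np.linalg.lstsq(A,x,rcond=None)[0]; r=abs(x-A@s)<.0015; A,x=A[r],x[r]
print(len(x),s, np.degrees(s[0]))
```

```text
292 [36.4  0.1  7.8] 1.6 73.0
293 [36.1  0.  10.4] 1.8 88.0
294 [36.2  0.  12.5] 1.5 93.0
295 [36.   0.  14.9] 1.6 89.0
296 [35.4 -0.3 17.8] 38.5 67.0
297 [ 0.9 -0.4 64.2] 4.5 55.0
298 [ 0.7 -0.4 66.2] 4.3 52.0
299 [ 0.9 -0.4 67.7] 5.0 56.0
300 [ 1.1 -0.4 69.3] 4.5 57.0
301 [ 1.7 -0.4 70.3] 3.1 61.0
302 [ 2.1 -0.4 71.6] 2.1 70.0
303 [ 2.4 -0.4 72.9] 1.5 79.0
304 [ 2.2 -0.4 74.9] 1.6 80.0
305 [ 2.5 -0.4 76.2] 2.4 80.0
306 [ 2.3 -0.4 78.1] 1.4 80.0
307 [ 2.4 -0.4 79.7] 2.3 79.0
308 [ 2.7 -0.4 81.1] 1.7 80.0
309 [ 2.7 -0.4 82.8] 1.7 80.0
310 [ 2.8 -0.5 84.3] 1.3 78.0
311 [ 1.5 -0.5 87.5] 1.4 81.0
312 [ 1.6 -0.5 89. ] 2.6 86.0
313 [ 3.  -0.5 88.8] 2.8 93.0
314 [ 3.9 -0.5 89.4] 3.8 94.0
315 [12.  -1.5 81.7] 270.8 82.0
316 [12.9 -0.4 82.3] 34.3 66.0
317 [13.9 -1.5 82.8] 271.4 68.0
318 [35.4 -0.2 60. ] 35.5 85.0
319 [36.  -0.2 61.1] 35.4 90.0
320 [35.9 -0.3 63. ] 34.8 90.0
321 [36.1 -0.3 64.4] 35.2 89.0
322 [36.  -0.3 66.2] 34.9 89.0
323 [36.  -1.5 67.9] 272.5 89.0
324 [36.2 -0.3 69.4] 35.3 89.0
325 [36.4 -0.3 70.8] 36.6 89.0
326 [36.  -0.3 72.9] 35.0 87.0
327 [36.4 -0.3 74.1] 35.6 82.0
328 [  2.3  -0.6 112.3] 1.5 77.0
329 [  2.4  -0.6 113.6] 2.0 78.0
330 [  2.3  -0.6 115.1] 2.8 78.0
331 [  1.5  -1.7 117.3] 237.9 77.0
332 [  1.5  -0.7 118.7] 2.2 77.0
333 [  1.6  -0.7 120. ] 1.7 77.0
334 [  1.5  -1.7 121.5] 237.4 77.0
335 [  1.7  -0.7 122.6] 237.6 77.0
336 [  2.2  -0.7 123.4] 2.0 76.0
337 [  1.8  -0.7 125.1] 1.9 76.0
338 [  2.   -0.7 126.3] 1.8 75.0
339 [  2.2  -0.7 127.4] 1.7 77.0
340 [  2.   -0.7 128.9] 1.6 84.0
341 [  3.2  -0.7 129. ] 2.1 89.0
342 [  4.5  -0.7 129. ] 3.4 91.0
343 [  5.9  -0.7 128.9] 3.8 85.0
344 [ 35.9  -0.5 100.7] 34.6 67.0
345 [ 12.   -0.7 125.5] 11.0 50.0
689 [-0.00899193 -0.0102558   0.00304852] -0.5151994765287438
```

View pics/f.png

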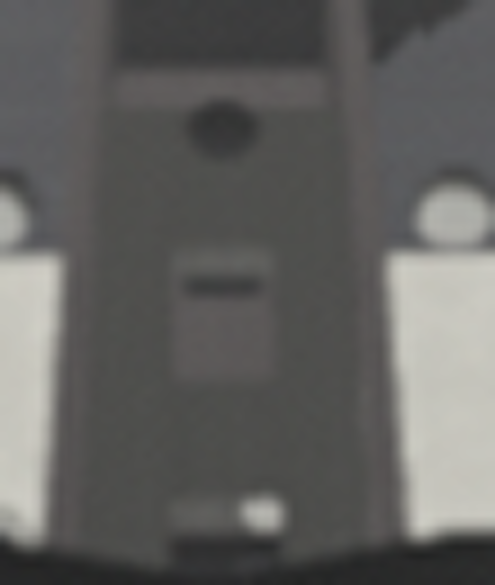

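The slots have lower edges at z about 89 and 129 mm (8 mm below nominal). The face centre is near (0.614, -0.298) at yaw -44.5°, so the seat origin is at z≈77. Now to the cradle.

drive_tool:
  increments:
    - [[-25,0,0],0,-1]
    - [[-15,35,29],0,-1]
    - [[-10,35,29],0,-1]
    - [[0,35,29],0,-1]
    - [[0,35,29],0,-1]
    - [[0,35,29],0,-1]
    - [[0,35,29],0,-1]
    - [[0,35,29],0,-1]
    - [[0,35,29],0,-1]
    - [[0,35,29],0,-1]
    - [[0,20,15],0,-1]
    - [[0,0,0],-10,-1]

```text
time_s: 4.0
eef_pos: [0.4594, 0.2499, 0.2746]
orientation: [0.626, -0.329, 0.625, 0.331]
contact_force: [1.1, -0.0, -0.1]
grip_width: 0.998
```

drive_tool:
  increments:
    - [[10,0,0],-10,-1]
    - [[10,0,0],-10,-1]
    - [[10,0,0],-10,-1]
    - [[10,0,0],-10,-1]
    - [[5,0,0],-10,-1]
    - [[0,0,0],0,-1]

```text
time_s: 4.75
eef_pos: [0.4603, 0.2462, 0.2291]
orientation: [0.431, -0.56, 0.43, 0.561]
contact_force: [-0.5, 0.3, 0.3]
grip_width: 1.0
```

Run:
```python
from h import *
import pickle
c=cam('wrist');pickle.dump(c,open('wc.pkl','wb'));save('g',c['color'],1.5); print(c['t'],env.observe()['eef_pos'])
P=cloud(c); q=P.reshape(-1,3)
m=(c['depth'].ravel()>0)&(abs(q[:,0]-.46)<.1)&(abs(q[:,1]-.28)<.08)&(q[:,2]>.078)&(q[:,2]<.1)
b=q[m]; print(len(b),np.percentile(b[:,2],[5,50,95]),cv2.minAreaRect(b[:,:2].astype(np.float32)*1000))
m=m.reshape(P.shape[:2]); v,u=np.nonzero(m); print(u.min(),u.max(),v.min(),v.max())
```

```text
[0.38160387 0.22282153 0.37147688] [0.46044577 0.24603965 0.22935563]
2474 [0.08021116 0.08924986 0.09480085] ((478.32763671875, 270.52667236328125), (92.03361511230469, 176.34136962890625), 71.32777404785156)
190 310 96 263
```

View pics/g.png

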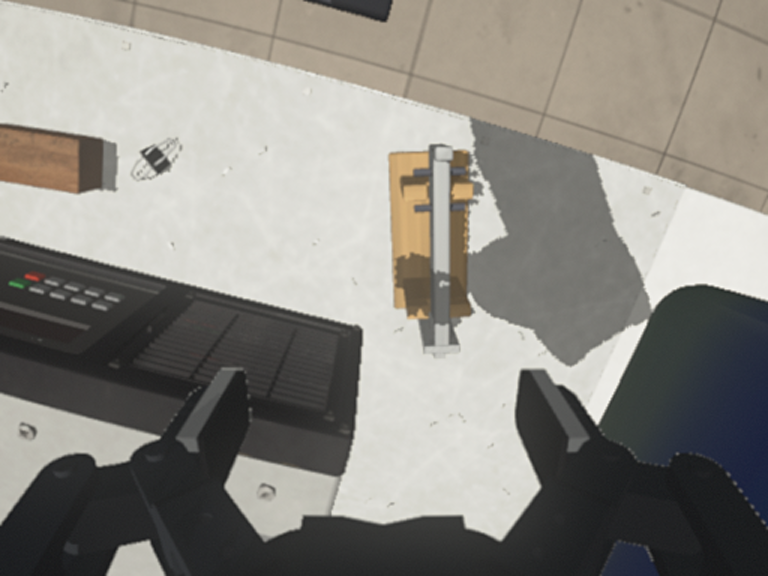

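The hanger is nearly aligned with the image: tip at (441,150), plate end at (441,350). I get its axis from the beam's top and compute moves in tool axes.

Run:
```python
from h import *
import pickle
c=pickle.load(open('wc.pkl','rb')); P=cloud(c)
q=P[90:242,275:312].reshape(-1,3); col=c['color'][90:242,275:312].reshape(-1,3).astype(int)
s=np.ptp(col,axis=1)<25
k=s&(q[:,2]>.084)&(q[:,2]<.094); b=q[k]
print(len(b),np.median(b[:,2]),cv2.minAreaRect(b[:,:2].astype(np.float32)*1000))
mu=b[:,:2].mean(0); d=np.linalg.svd(b[:,:2]-mu,full_matrices=False)[2][0]; d*=np.sign(d[0])
n=np.array([-d[1],d[0]])
L=(b[:,:2]-mu)@d; N=(b[:,:2]-mu)@n
print('yaw',np.degrees(np.arctan2(d[1],d[0])),L.min(),L.max(),np.percentile(N,[1,50,99]))
# midline from bins
for l in np.arange(-.08,.07,.015):
    z=N[(L>l)&(L<l+.015)]
    if len(z)>5: print(l,(z.min()+z.max())/2,np.ptp(z),len(z))
t=q[s&(q[:,2]>.094)]; tt=(t[:,:2]-mu)@d; print('tip',tt.min(),tt.max(),t[:,2].max())
print('mu',mu,'tooly',rot(env.observe()['orientation'])[:,1], 'plate end',plane(c,[(441/1.5,354/1.5)],.090),'tip end',plane(c,[(441/1.5,145/1.5)],.103))
```

```text
1570 0.08953198307466606 ((447.3062744140625, 278.1322326660156), (133.92654418945312, 24.069849014282227), 17.66996192932129)
yaw 17.47498049689683 -0.07081239048076862 0.06313771755051645 [-9.98754622e-03  4.98322694e-05  1.00881473e-02]
-0.08 -0.003864298332759958 0.0014506411467532267 9
-0.065 0.0002639900877666034 0.009942667309425267 165
-0.05 0.00018619268338697023 0.009841425048247041 203
-0.035 0.00016181910660556693 0.00990801339667445 190
-0.020000000000000004 0.00014615127094900473 0.009869601915819086 181
-0.0050000000000000044 0.00014275015845991237 0.01019118845789731 171
0.009999999999999995 0.0002076173842406547 0.009792420703970666 160
0.024999999999999994 0.00022214309795243756 0.010035316666336218 159
0.039999999999999994 0.00011175467370131906 0.010209319636825379 153
0.05500000000000001 0.00015070224600487007 0.024067096977832454 179
tip -0.08313852061893552 -0.06270641641011251 0.37147687500593674
mu [0.45096862 0.27935062] tooly [-9.66473228e-01 -2.56767400e-01  3.50970079e-05] plate end [[0.51154405 0.29836228 0.09      ]] tip end [[0.38313366 0.25707063 0.103     ]]
```

drive_tool:
  increments:
    - [[0,-9.3,34.8],-2.6,-1]
    - [[20,0,0],0,-1]
    - [[30,0,0],0,-1]
    - [[30,0,0],0,-1]
    - [[30,0,0],0,-1]
    - [[20,0,0],0,-1]
    - [[0,0,0],0,-1]
    - [[0,0,0],0,-1]

```text
time_s: 5.8
eef_pos: [0.4611, 0.2818, 0.1003]
orientation: [-0.418, 0.571, -0.417, -0.57]
contact_force: [-0.1, 0.6, 1.3]
grip_width: 1.002
```

Run:
```python
from h import *
s=env.observe(); Rm=rot(s['orientation']); print(s['eef_pos'], Rm.round(4).tolist(), s['contact_force'])
print('need',(Rm.T@(np.array([.4588,.2820,.0575])-s['eef_pos'])*1000).round(2))
print(np.degrees(np.arctan2(Rm[1,1],Rm[0,1])))
```

```text
[0.46105137 0.28183526 0.10026937] [[0.0014, -0.9534, -0.3016], [0.0011, -0.3016, 0.9534], [-1.0, -0.0017, 0.0006]] [-0.1356326   0.59194337  1.32643945]
need [42.77  2.17  0.81]
-162.4483927809359
```

drive_tool:
  increments:
    - [[22,2.2,0.8],0,-1]
    - [[21,0,0],0,-1]
    - [[0,0,0],0,0.4]
    - [[0,0,0],0,1]
    - [[0,0,0],0,1]
    - [[0,0,0],0,1]
    - [[0,0,0],0,1]
    - [[0,0,0],0,1]
    - [[0,0,0],0,1]
  force: 60

```text
time_s: 6.92
eef_pos: [0.4584, 0.2825, 0.0572]
orientation: [0.418, -0.571, 0.417, 0.571]
contact_force: [-1.9, 1.2, 6.4]
grip_width: 0.105
```

drive_tool:
  increments:
    - [[-8,0,0],0,1]
    - [[-15,0,0],0,1]
    - [[-30,0,0],0,1]
    - [[-40,0,0],0,1]
    - [[-40,0,0],0,1]
    - [[-40,0,0],0,1]
    - [[-25,0,0],0,1]
    - [[0,0,0],0,1]
    - [[0,0,0],0,1]

```text
time_s: 8.05
eef_pos: [0.4577, 0.2796, 0.2536]
orientation: [-0.417, 0.571, -0.419, -0.57]
contact_force: [-0.3, 0.4, -1.9]
grip_width: 0.106
```

Run:
```python
from h import *
import pickle
s=env.observe(); print(s['eef_pos'],s['contact_force'],s['ft_torque'],s['grip_width'])
c=cam('wrist');pickle.dump(c,open('wh.pkl','wb'));save('h',c['color'],1.5)
```

```text
[0.45771908 0.27964384 0.2536306 ] [-0.32803824  0.44841578 -1.86056861] [-0.02410443 -0.00546105 -0.02263399] 0.10558671776352425
```

View pics/h.png

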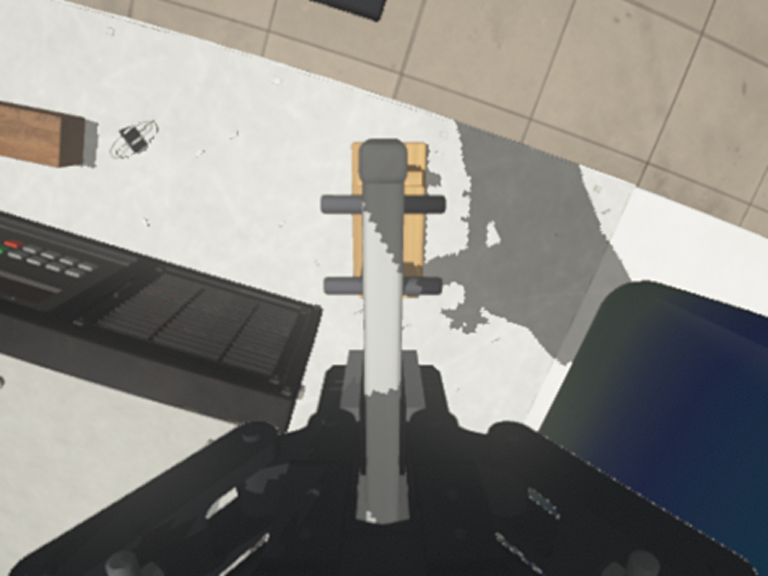

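The arm is held straight in the jaws: tip at (382,160), back-plate top at (382,515). I measure its pose in the tool frame.

```bash
cat > arm.py <<'E'
from h import *
def armpose(c):
    """arm in tool frame from beam-top points: mm, deg"""
    T=np.array(c['hand_eye']); H,W=c['depth'].shape; v,u=np.mgrid[:H,:W]
    q=(rays(c,np.c_[u.ravel(),v.ravel()])*c['depth'].reshape(-1,1))@T[:3,:3].T+T[:3,3]
    q=q.reshape(H,W,3)*1000
    w=q[125:346,225:290].reshape(-1,3); w=w[(abs(w[:,2])<16)&(w[:,0]>-42)&(w[:,0]<-24)]
    b=w[abs(w[:,2])<4]
    A=np.c_[b[:,1],np.ones(len(b))]
    x=b[:,0]
    for _ in range(4):
        s=np.linalg.lstsq(A,x,rcond=None)[0]; r=abs(x-A@s)<1; A,x=A[r],x[r]
    print('beam top x=',s[1].round(2),'slope deg',np.degrees(np.arctan(s[0])).round(2),'y',A[:,0].min().round(1),A[:,0].max().round(1),len(x))
    for y in range(-40,75,12):
        k=w[(w[:,1]>y)&(w[:,1]<y+12)&(abs(w[:,0]-s[1]-s[0]*w[:,1])<1.5)&(abs(w[:,2])<7)]
        if len(k)>10: print(y,((k[:,2].min()+k[:,2].max())/2).round(2),np.ptp(k[:,2]).round(1))
    p=w[(abs(w[:,0]-s[1]-s[0]*w[:,1])<2)&(w[:,1]<0)]; print('min y',np.sort(p[:,1])[:8].round(1))
    # cols
if __name__=='__main__':
    import pickle; armpose(pickle.load(open('wh.pkl','rb')))
E
python3 arm.py
```

```text
beam top x= -32.56 slope deg 0.11 y -30.4 68.4 3280
-40 -2.17 9.6
-28 -2.17 9.5
-16 -2.17 9.2
-4 -2.27 9.1
8 0.08 13.8
20 -2.09 9.8
32 -2.17 9.6
44 -1.97 9.7
56 -2.03 9.9
68 -1.99 9.8
min y [-31.6 -31.1 -30.8 -30.8 -30.7 -30.6 -30.4 -30.4]
```

The camera puts the beam 2.1 mm off the jaw centre, although the gripped beam must lie at 0: a hand-eye bias. I check it by comparing the foot's bolts in the two wrist views taken at different yaws, and in the fixed cameras.

Run:
```python
from h import *
import pickle
def cent(c,u,v,r=7):
    u,v=int(u/1.5),int(v/1.5); g=cv2.cvtColor(c['color'],cv2.COLOR_RGB2GRAY).astype(float)[v-r:v+r+1,u-r:u+r+1]
    w=np.clip(g-(g.min()+g.max())/2,0,None); l,lab=cv2.connectedComponents((w>0).astype(np.uint8))
    best=min(range(1,l),key=lambda i:np.hypot(*(np.argwhere(lab==i).mean(0)-r))); w=w*(lab==best)
    yy,xx=np.mgrid[-r:r+1,-r:r+1]; return u+(w*xx).sum()/w.sum(), v+(w*yy).sum()/w.sum()
A=pickle.load(open('wu.pkl','rb')); B=pickle.load(open('wu2.pkl','rb'))
pa=plane(A,[cent(A,*p) for p in((330,438),(385,390),(443,440))],.008)
pb=plane(B,[cent(B,*p) for p in((343,393),(430,393),(425,463),(346,463))],.008)
print((pa*1000).round(1)[:,:2].tolist(),(pb*1000).round(1)[:,:2].tolist(),'foot ctr',pb[:,:2].mean(0), (pb[0]+pb[2])/2,(pa[0]+pa[2])/2)
d=(pa-pb[:3])[:,:2]*1000
# pa = true + Ra*(a,b)
M=[];r=[]
def dirs(c):
    T=np.array(c['hand_eye']); Rt=c['Rm']@T[:3,:3].T; return Rt[:2,1],Rt[:2,2]
ya,za=dirs(A);yb,zb=dirs(B)
m=np.c_[ya-yb,za-zb]; print('bias y,z',np.linalg.lstsq(np.vstack([m]*3),d.ravel(),rcond=None)[0], d.tolist())
for n,ps in(('scene0',((474,433),(518,440),(523,409))),):
    c=pickle.load(open(n+'.pkl','rb'))
    P=plane(c,[cent(c,*p,r=4) for p in ps],.008); print(n,(P*1000).round(1).tolist())
# arm pegs in hand
c=pickle.load(open('wh.pkl','rb')); T=np.array(c['hand_eye']); v,u=np.mgrid[:384,:512]
q=((rays(c,np.c_[u.ravel(),v.ravel()])*c['depth'].reshape(-1,1))@T[:3,:3].T+T[:3,3]).reshape(384,512,3)*1000
for cols in((216,236),(276,294)):
    w=q[120:205,cols[0]:cols[1]].reshape(-1,3); w=w[(w[:,0]<0)&(w[:,0]>-45)]
    for lo,hi in((30,52),(52,75)):
        k=w[(w[:,1]>lo)&(w[:,1]<hi)]; print(cols,len(k),np.median(k,0).round(2),np.percentile(k[:,1],[2,98]).round(1))
w=q[90:125,240:272].reshape(-1,3); w=w[(w[:,0]<-40)&(w[:,0]>-50)]; print('tip y',np.percentile(w[:,1],[1,99]).round(1),np.median(w,0).round(1))
print(env.observe()['eef_pos'])
```

```text
[[576.8, -315.2], [628.0, -263.2], [682.4, -317.8]] [[578.4, -314.6], [629.4, -262.5], [689.8, -320.7], [637.1, -373.2]] foot ctr [ 0.63369814 -0.31775046] [ 0.63412107 -0.31762372  0.008     ] [ 0.62960394 -0.31648052  0.008     ]
bias y,z [-3.96355359 -2.38722458] [[-1.57363277624889, -0.6021366280408724], [-1.4653498290805311, -0.7091078123583894], [-7.460621312687432, 2.888526636824096]]
scene0 [[579.5, -307.8, 8.0], [633.5, -362.0, 8.0], [695.9, -307.0, 8.0]]
(216, 236) 254 [-24.08  41.68 -13.59] [38.6 43.5]
(216, 236) 260 [-24.02  63.54 -13.14] [61.1 65.5]
(276, 294) 230 [-23.92  41.75   9.75] [38.7 43.4]
(276, 294) 245 [-24.07  63.31   9.07] [60.5 65.5]
tip y [71.  78.8] [-45.5  75.1  -2. ]
[0.45759595 0.27976329 0.25322671]
```

Run:
```python
from h import *
import pickle
c=pickle.load(open('wu2.pkl','rb')); T=np.array(c['hand_eye']); print(T.round(5),c['cx'])
# nominal guess: camera axes: x=tool z, forward in tool xy plane
f=T[:3,2]; print('tilt',np.degrees(np.arctan2(-f[1],f[0])),'yaw dev deg',np.degrees(f[2]),'roll',np.degrees(T[2,1]),np.degrees(T[0,0]),np.degrees(T[1,0]))
h=pickle.load(open('wh.pkl','rb'))
g=cv2.cvtColor(h['color'],cv2.COLOR_RGB2GRAY).astype(float)
for v in(105,135,150,165,180,200,215,230,250):
    r=np.abs(np.gradient(cv2.GaussianBlur(g,(1,3),0)[v])); 
    L=232+r[232:252].argmax(); Rr=258+r[258:280].argmax()
    sub=lambda i:i+0.5*(r[i-1]-r[i+1])/(r[i-1]-2*r[i]+r[i+1]+1e-9)
    print(v,round(sub(L),2),round(sub(Rr),2),round((sub(L)+sub(Rr))/2,2))
g=cv2.cvtColor(c['color'],cv2.COLOR_RGB2GRAY).astype(float)
gs=g.copy()
for a,b,l0,l1,r0,r1 in((316,325,247,254,259,266),(300,311,240,250,265,275),(329,338,238,248,266,276)):
    r=np.abs(np.gradient(g[a:b].mean(0))); L=l0+r[l0:l1].argmax(); Rr=r0+r[r0:r1].argmax()
    print(a,b,L,Rr,(L+Rr)/2, g[a:b].mean(0)[236:280].round().astype(int))
```

```text
[[ 1.2000e-04 -3.1542e-01  9.4895e-01 -1.4235e-01]
 [-1.0000e-05 -9.4895e-01 -3.1542e-01  7.9700e-02]
 [ 1.0000e+00  3.0000e-05 -1.2000e-04 -2.1300e-03]
 [ 0.0000e+00  0.0000e+00  0.0000e+00  1.0000e+00]] 254.71652966604097
tilt 18.38596090710989 yaw dev deg -0.006816253034474265 roll 0.001673772610548815 0.006996241531802982 -0.0005616267537274369
105 238.57 271.3 254.93
135 243.07 268.67 255.87
150 250.13 268.67 259.4
165 234.93 257.7 246.31
180 242.17 264.59 253.38
200 241.35 268.09 254.72
215 241.34 267.7 254.52
230 241.62 267.6 254.61
250 242.58 266.65 254.62
316 325 251 262 256.5 [201 188 145  98  85  84  81  79  79  79  79  79  79  78  80  86  87  85
  85  85  84  84  84  84  85  87  83  79  79  79  79  79  79  79  79  80
  86  87  99 145 190 198 197 196]
300 311 242 271 256.5 [ 91  93  93  93  91  90  85  81  80  80  80  80  80  80  79  79  79  77
  75  75  75  75  76  76  78  79  79  79  79  79  79  80  79  79  81  88
  91  90  90  90  91  92 103 118]
329 338 238 275 256.5 [187 148  98  84  84  80  78  78  78  78  78  79  78  78  77  76  76  77
  78  78  77  78  78  78  77  78  77  77  77  78  78  78  78  79  78  80
  85  86  85  96 140 187 197 195]
```

The hand-eye rotation is clean and its z translation (-2.13 mm) is the error. Since the arm and the upright are measured by the same camera at the same tool yaw, the bias cancels when I work in camera coordinates. Turn, then carry over.

drive_tool:
  increments:
    - [[0,0,-10],10.3,1]
    - [[0,0,-10],10.3,1]
    - [[0,0,0],10.3,1]
    - [[0,0,0],10.3,1]
    - [[0,0,0],10.3,1]
    - [[0,0,0],10.3,1]
    - [[0,-15,-12],0,1]
    - [[0,-33,-24],0,1]
    - [[0,-33,-24],0,1]
    - [[0,-33,-24],0,1]
    - [[0,-33,-24],0,1]
    - [[0,-33,-24],0,1]

```text
time_s: 9.6
eef_pos: [0.4987, 0.0383, 0.2536]
orientation: [0.65, -0.276, 0.652, 0.276]
contact_force: [-0.1, -0.0, -1.8]
grip_width: 0.105
```

drive_tool:
  increments:
    - [[0,-33,-24],0,1]
    - [[0,-33,-24],0,1]
    - [[0,-33,-24],0,1]
    - [[0,-33,-24],0,1]
    - [[0,-30,-20],0,1]
    - [[0,-15,-12],0,1]
    - [[0,0,0],0,1]
    - [[0,0,0],0,1]

```text
time_s: 10.6
eef_pos: [0.5368, -0.1719, 0.2541]
orientation: [0.651, -0.275, 0.651, 0.277]
contact_force: [-0.6, -0.0, -0.8]
grip_width: 0.111
```

```bash
cat > need.py <<'E'
from h import *
import sys
UY=np.radians(-44.5); EX=np.array([np.cos(UY),np.sin(UY),0]); EY=np.array([-EX[1],EX[0],0]); FACE=np.array([.6140,-.2983,0])
def st(gx,oz,ly=0):
    s=env.observe(); Rm=rot(s['orientation']); p=np.array(s['eef_pos'])
    o=p+Rm@np.array([.0394,-.0546,-.0021]); d=o-FACE
    print('t',round(float(s['time_s']),2),'origin in upright mm',(d@EX*1000).round(2),(d@EY*1000).round(2),(o[2]*1000).round(2))
    a=-Rm[:,1]; print('yaw err deg (CW needed)',np.degrees(np.arctan2(a[1],a[0])-UY).round(2),'tilt',Rm[2].round(4))
    t=FACE+gx*EX+ly*EY; t[2]=oz
    print('need tool mm',(Rm.T@(t-o)*1000).round(2))
    f=np.array(s['contact_force']);print('F ex,ey,z',(f@EX).round(2),(f@EY).round(2),f[2].round(2),'M',np.round(s['ft_torque'],2),'grip',round(float(s['grip_width']),3))
if __name__=='__main__': st(*map(float,sys.argv[1:]))
E
python3 need.py -.025 .089
```

```text
t 10.6 origin in upright mm -89.14 34.38 214.61
yaw err deg (CW needed) 0.45 tilt [-1.0e+00  1.6e-03  5.0e-04]
need tool mm [125.49 -64.07 -34.95]
F ex,ey,z -0.38 -0.4 -0.76 M [-0.01  0.08 -0.  ] grip 0.111
```

drive_tool:
  increments:
    - [[0,0,-35],0.4,1]
    - [[30,0,0],0,1]
    - [[40,0,0],0,1]
    - [[40,0,0],0,1]
    - [[15.5,-20,0],0,1]
    - [[0,-25,0],0,1]
    - [[0,-14,0],0,1]
    - [[0,0,0],0,1]
    - [[0,0,0],0,1]

```text
time_s: 11.72
eef_pos: [0.5541, -0.2389, 0.129]
orientation: [0.652, -0.273, 0.652, 0.274]
contact_force: [0.8, 0.0, -1.7]
grip_width: 0.106
```

```bash
python3 need.py -.025 .089
python3 - <<'E'
from h import *
import pickle
c=cam('side');pickle.dump(c,open('si.pkl','wb'));d=cam('scene');pickle.dump(d,open('sc.pkl','wb'))
a=cv2.resize(c['color'][170:290,290:390],(500,600),interpolation=cv2.INTER_CUBIC);b=cv2.resize(d['color'][190:310,270:330+10],(300,514),interpolation=cv2.INTER_CUBIC)
b=np.vstack([b,np.zeros((86,300,3),np.uint8)]);save('i',np.hstack([a,b]))
w=cam('wrist');pickle.dump(w,open('wi.pkl','wb'))
from arm import armpose; armpose(w)
E
```

```text
t 11.72 origin in upright mm -29.74 -1.75 89.51
yaw err deg (CW needed) -0.03 tilt [-1.0e+00  1.2e-03  1.0e-04]
need tool mm [ 0.5  -4.74  1.75]
F ex,ey,z 0.58 0.62 -1.71 M [-0.01 -0.01  0.  ] grip 0.106
beam top x= -32.6 slope deg 0.15 y -33.0 65.8 3303
-40 -2.22 9.5
-28 -2.25 9.5
-16 -2.25 9.1
-4 -2.24 9.3
8 0.0 13.8
20 -2.02 9.5
32 -2.1 9.8
44 -2.05 9.7
56 -2.09 9.8
min y [-33.8 -33.5 -33.5 -33.4 -33.4 -33.3 -33.3 -33.3]
```

View pics/i.png

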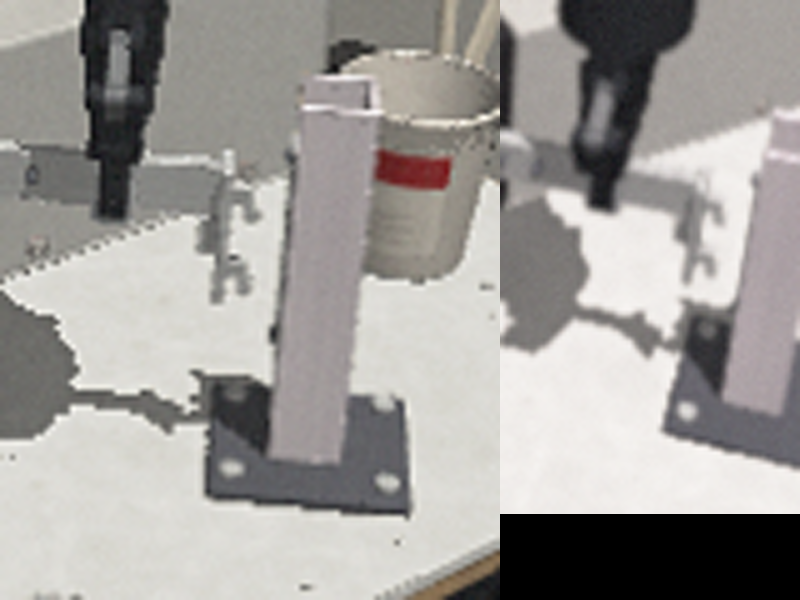

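The arm hangs level and its two hooks face the strip, with about a 30 mm gap. I correct the sideways offset and approach.

drive_tool:
  increments:
    - [[0.5,0,1.8],0,1]
    - [[0,-5,0],0,1]
    - [[0,-5,0],0,1]
    - [[0,0,0],0,1]
    - [[0,0,0],0,1]

```text
time_s: 12.5
eef_pos: [0.563, -0.246, 0.1282]
orientation: [0.652, -0.273, 0.652, 0.273]
contact_force: [-1.0, 0.2, -1.3]
grip_width: 0.105
```

```bash
python3 need.py -.010 .089
```

```text
t 12.5 origin in upright mm -18.45 -0.63 88.76
yaw err deg (CW needed) -0.11 tilt [-1.e+00  4.e-04 -1.e-04]
need tool mm [-0.24 -8.45  0.65]
F ex,ey,z -0.81 -0.57 -1.33 M [ 0.03  0.02 -0.  ] grip 0.105
```

drive_tool:
  increments:
    - [[0,-2,0.6],0,1]
    - [[0,-2,0],0,1]
    - [[0,-1.5,0],0,1]
    - [[0,-1.5,0],0,1]
    - [[0,0,0],0,1]

```text
time_s: 13.12
eef_pos: [0.5686, -0.2506, 0.1283]
orientation: [0.652, -0.273, 0.652, 0.273]
contact_force: [-0.1, 0.1, -0.9]
grip_width: 0.108
```

```bash
python3 need.py -.005 .089
```

```text
t 13.12 origin in upright mm -11.21 -0.0 88.89
yaw err deg (CW needed) -0.11 tilt [-1.e+00 -1.e-04  0.e+00]
need tool mm [-0.11 -6.21  0.02]
F ex,ey,z -0.14 0.04 -0.91 M [-0.03 -0.05 -0.01] grip 0.108
```

drive_tool:
  increments:
    - [[0,-2,0],0,1]
    - [[0,-1.5,0],0,1]
    - [[0,-1,0],0,1]
    - [[0,0,0],0,1]

```text
time_s: 13.62
eef_pos: [0.5718, -0.2537, 0.1283]
orientation: [0.652, -0.273, 0.652, 0.273]
contact_force: [-0.2, -0.3, -1.7]
grip_width: 0.106
```

```bash
python3 need.py -.001 .089
```

```text
t 13.62 origin in upright mm -6.77 0.08 88.88
yaw err deg (CW needed) -0.1 tilt [-1.e+00 -0.e+00  1.e-04]
need tool mm [-0.12 -5.77 -0.07]
F ex,ey,z 0.11 -0.38 -1.71 M [-0.02  0.04 -0.01] grip 0.106
```

The tabs are well inside the slots with no resistance. I go on gently until the plate touches the face.

drive_tool:
  increments:
    - [[0,-1.5,0],0,1]
    - [[0,-1.5,0],0,1]
    - [[0,-1,0],0,1]
    - [[0,0,0],0,1]

```text
time_s: 14.12
eef_pos: [0.5742, -0.2561, 0.1282]
orientation: [0.652, -0.273, 0.653, 0.273]
contact_force: [-2.2, 1.4, -1.8]
grip_width: 0.105
```

```bash
python3 need.py -.000 .089
```

```text
t 14.12 origin in upright mm -3.43 0.04 88.7
yaw err deg (CW needed) -0.09 tilt [-1.0e+00  1.1e-03 -2.0e-04]
need tool mm [-0.31 -3.43 -0.03]
F ex,ey,z -2.55 -0.49 -1.79 M [ 0.21  0.24 -0.03] grip 0.105
```

drive_tool:
  increments:
    - [[0,-1,0],0,1]
    - [[0,0,0],0,1]
    - [[0,0,0],0,1]

```text
time_s: 14.5
eef_pos: [0.5742, -0.2561, 0.1281]
orientation: [0.652, -0.272, 0.653, 0.274]
contact_force: [-4.3, 3.4, 0.7]
grip_width: 0.108
```

```bash
python3 need.py -.000 .089
```

```text
t 14.5 origin in upright mm -3.52 0.03 88.54
yaw err deg (CW needed) -0.08 tilt [-1.0e+00  2.9e-03 -7.0e-04]
need tool mm [-0.47 -3.52 -0.02]
F ex,ey,z -5.42 -0.62 0.67 M [ 0.53  0.67 -0.03] grip 0.108
```

Run:
```python
from h import *
import pickle
c=cam('side');pickle.dump(c,open('si2.pkl','wb'));d=cam('scene')
a=cv2.resize(c['color'][175:265,310:375],(433,600),interpolation=cv2.INTER_CUBIC);b=cv2.resize(d['color'][205:285,290:338],(360,600),interpolation=cv2.INTER_CUBIC)
save('j',np.hstack([a,b]))
```

```text
(no output)
```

View pics/j.png

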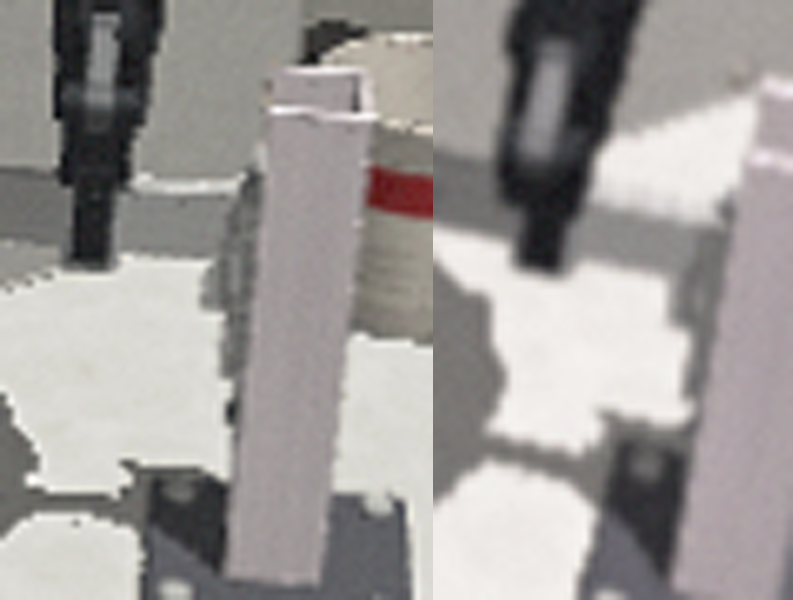

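Both views show the plate flush on the strip with no gap, so the 5 N stop at my "-3.5 mm" is the face itself and that difference is calibration bias. I ease the pressing and start down.

drive_tool:
  increments:
    - [[0,0.7,0],0,1]
    - [[1,0,0],0,1]
    - [[1,0,0],0,1]
    - [[1,0,0],0,1]
    - [[0,0,0],0,1]

```text
time_s: 15.22
eef_pos: [0.5744, -0.2559, 0.126]
orientation: [0.652, -0.273, 0.653, 0.273]
contact_force: [-5.9, 5.2, 6.0]
grip_width: 0.108
```

```bash
python3 need.py -.0035 .077
```

```text
t 15.22 origin in upright mm -3.4 0.26 86.51
yaw err deg (CW needed) -0.09 tilt [-1.0e+00  1.2e-03 -1.0e-04]
need tool mm [ 9.51  0.09 -0.25]
F ex,ey,z -7.81 -0.42 5.97 M [ 0.66  0.94 -0.07] grip 0.108
```

drive_tool:
  increments:
    - [[1,0,0],0,1]
    - [[1,0,0],0,1]
    - [[0,0,0],0,1]

```text
time_s: 15.6
eef_pos: [0.5745, -0.2556, 0.1249]
orientation: [0.652, -0.273, 0.652, 0.273]
contact_force: [-7.5, 6.3, 12.5]
grip_width: 0.103
```

```bash
python3 need.py -.0035 .077
```

```text
t 15.6 origin in upright mm -3.55 0.56 85.47
yaw err deg (CW needed) -0.08 tilt [-1.e+00  9.e-04  2.e-04]
need tool mm [ 8.47 -0.06 -0.56]
F ex,ey,z -9.79 -0.72 12.47 M [ 0.85  1.18 -0.1 ] grip 0.103
```

drive_tool:
  increments:
    - [[1,0,0],0,1]
    - [[0.5,0,0],0,1]
    - [[0,0,0],0,1]

```text
time_s: 15.98
eef_pos: [0.5746, -0.2556, 0.1224]
orientation: [0.652, -0.273, 0.652, 0.274]
contact_force: [-4.7, 4.4, 4.0]
grip_width: 0.106
```

```bash
python3 need.py -.0035 .077
```

```text
t 15.97 origin in upright mm -3.48 0.76 82.9
yaw err deg (CW needed) -0.06 tilt [-1.0e+00  1.1e-03  5.0e-04]
need tool mm [ 5.9   0.02 -0.76]
F ex,ey,z -6.42 -0.21 4.03 M [0.7  0.71 0.06] grip 0.106
```

Past the catch's peak: the force dropped to 4 N. I carry on down.

drive_tool:
  increments:
    - [[1,0,0],0,1]
    - [[1,0,0],0,1]
    - [[1,0,0],0,1]
    - [[1,0,0],0,1]
    - [[0,0,0],0,1]

```text
time_s: 16.6
eef_pos: [0.5738, -0.2553, 0.117]
orientation: [0.652, -0.272, 0.653, 0.274]
contact_force: [-3.4, 4.0, -2.1]
grip_width: 0.108
```

```bash
python3 need.py -.0035 .077
```

```text
t 16.6 origin in upright mm -4.35 0.35 77.45
yaw err deg (CW needed) -0.06 tilt [-1.0e+00  3.3e-03 -3.0e-04]
need tool mm [ 0.45 -0.85 -0.35]
F ex,ey,z -5.19 0.49 -2.09 M [0.86 0.7  0.03] grip 0.108
```

drive_tool:
  increments:
    - [[1,0,0],0,1]
    - [[1,0,0],0,1]
    - [[1,0,0],0,1]
    - [[0,0,0],0,1]

```text
time_s: 17.1
eef_pos: [0.5739, -0.2552, 0.1159]
orientation: [0.652, -0.272, 0.653, 0.274]
contact_force: [-8.0, 6.1, 10.0]
grip_width: 0.108
```

```bash
python3 need.py -.0035 .077
```

```text
t 17.1 origin in upright mm -4.3 0.45 76.38
yaw err deg (CW needed) -0.07 tilt [-1.0e+00  2.5e-03 -2.0e-04]
need tool mm [-0.62 -0.8  -0.45]
F ex,ey,z -10.02 -1.25 10.02 M [ 0.9   1.23 -0.04] grip 0.108
```

drive_tool:
  increments:
    - [[1.5,0,0],0,1]
    - [[0,0,0],0,1]

```text
time_s: 17.35
eef_pos: [0.574, -0.2551, 0.1152]
orientation: [0.652, -0.272, 0.653, 0.274]
contact_force: [-9.8, 8.0, 15.4]
grip_width: 0.108
```

```bash
python3 need.py -.0035 .077
```

```text
t 17.35 origin in upright mm -4.26 0.58 75.72
yaw err deg (CW needed) -0.08 tilt [-1.0e+00  2.1e-03 -1.0e-04]
need tool mm [-1.28 -0.75 -0.58]
F ex,ey,z -12.62 -1.12 15.42 M [ 0.93  1.46 -0.1 ] grip 0.108
```

A firm stop at about 13 mm of travel. I relieve the pressure before letting go.

drive_tool:
  increments:
    - [[-1,0.7,0],0,1]
    - [[-1,0.7,0],0,1]
    - [[-1,0.5,0],0,1]
    - [[0,0,0],0,1]

```text
time_s: 17.85
eef_pos: [0.5733, -0.2549, 0.116]
orientation: [0.652, -0.273, 0.652, 0.273]
contact_force: [-3.2, 3.4, -0.4]
grip_width: 0.111
```

```bash
python3 need.py -.0035 .077; python3 -c "
from arm import *
armpose(cam('wrist'))"
```

```text
t 17.85 origin in upright mm -4.93 0.28 76.5
yaw err deg (CW needed) -0.08 tilt [-1.e+00  1.e-03  1.e-04]
need tool mm [-0.5  -1.43 -0.28]
F ex,ey,z -4.63 0.2 -0.4 M [0.75 0.51 0.02] grip 0.111
beam top x= -32.62 slope deg 0.45 y -32.8 65.8 3248
-40 -2.22 9.6
-28 -2.27 9.4
-16 -2.24 9.1
-4 -2.24 9.3
8 0.02 13.9
20 -2.03 9.5
32 -2.23 9.5
44 -2.07 9.6
56 -2.19 9.6
min y [-33.3 -33.2 -33.1 -33.  -33.  -32.9 -32.9 -32.9]
```

drive_tool:
  increments:
    - [[0,0,0],0,0.5]
    - [[0,0,0],0,0]
    - [[0,0,0],0,0]
    - [[0,0,0],0,-0.3]
    - [[0,0,0],0,-0.3]
    - [[0,0,0],0,-0.3]

```text
time_s: 18.65
eef_pos: [0.5735, -0.2553, 0.1163]
orientation: [0.652, -0.273, 0.652, 0.273]
contact_force: [0.2, -0.2, 0.1]
grip_width: 0.648
```

```bash
python3 need.py -.0035 .077; python3 -c "
from arm import *
armpose(cam('wrist'))"
```

```text
t 18.65 origin in upright mm -4.39 0.08 76.93
yaw err deg (CW needed) -0.1 tilt [-1.e+00 -1.e-04  1.e-04]
need tool mm [-0.07 -0.89 -0.08]
F ex,ey,z 0.23 0.01 0.06 M [-0.01 -0.02  0.02] grip 0.648
beam top x= -32.15 slope deg 0.26 y -33.4 65.8 3446
-40 -1.78 9.6
-28 -2.02 9.9
-16 -2.03 9.6
-4 -2.2 9.6
8 -2.03 9.9
20 -2.02 9.5
32 -2.09 9.8
44 -2.04 9.7
56 -2.17 9.6
min y [-34.8 -33.9 -33.8 -33.6 -33.6 -33.6 -33.4 -33.4]
```

The arm is free and the beam still sits where it was pushed to (origin at about 76.5 mm, seat estimate 77). I retreat straight up, slowly at first.

drive_tool:
  increments:
    - [[-5,0,0],0,-0.3]
    - [[-10,0,0],0,-0.3]
    - [[-20,0,0],0,-0.3]
    - [[-30,0,0],0,-0.3]
    - [[-30,0,0],0,-0.3]
    - [[-30,0,0],0,-0.3]
    - [[0,30,0],0,-0.3]
    - [[0,30,0],0,-0.3]
    - [[0,0,0],0,-0.3]
    - [[0,0,0],0,-0.3]

```text
time_s: 19.95
eef_pos: [0.5315, -0.2139, 0.2421]
orientation: [0.653, -0.273, 0.652, 0.272]
contact_force: [-0.2, -0.5, -0.4]
grip_width: 0.647
```

Run:
```python
from h import *
from need import FACE,EX,EY
s=env.observe(); print(s['eef_pos'],s['contact_force'])
c=cam('side'); w=cam('wrist')
P=cloud(w).reshape(-1,3); k=(w['depth'].ravel()>0); P=P[k]
d=P-FACE; x,y,z=d@EX,d@EY,P[:,2]
b=(x>-.12)&(x<-.01)&(abs(y)<.004)&(z>.13)&(z<.16); 
A=np.c_[x[b],np.ones(b.sum())]; q=np.linalg.lstsq(A,z[b],rcond=None)[0]; print('beam top',b.sum(),np.median(z[b]),'slope deg',np.degrees(q[0]))
m=b&(abs(z-np.median(z[b]))<.003); print('rear edge x',np.sort(x[(abs(y)<.012)&(abs(z-np.median(z[b]))<.003)&(x<.004)])[-6:], 'lat',[(y[(abs(y)<.008)&(abs(z-.1485)<.003)&(x>a)&(x<a+.02)].min()+y[(abs(y)<.008)&(abs(z-.1485)<.003)&(x>a)&(x<a+.02)].max())/2 for a in(-.11,-.08,-.05,-.03)])
a=cv2.resize(c['color'][175:265,290:365],(500,600),interpolation=cv2.INTER_CUBIC);b=cv2.resize(w['color'],(300,225))
save('k',np.hstack([a,np.vstack([b,np.zeros((375,300,3),np.uint8)])]))
```

```text
[ 0.53145767 -0.21388302  0.24208895] [-0.19225587 -0.54644843 -0.40255428]
beam top 1087 0.14851253686296748 slope deg 0.21529166851128262
rear edge x [0.00085154 0.00086504 0.00094364 0.00094645 0.00110243 0.00111185] lat [np.float64(-0.00012167352469545081), np.float64(-0.00020606724108358137), np.float64(-0.0002021274695651618), np.float64(0.00013150138470501655)]
```

View pics/k.png

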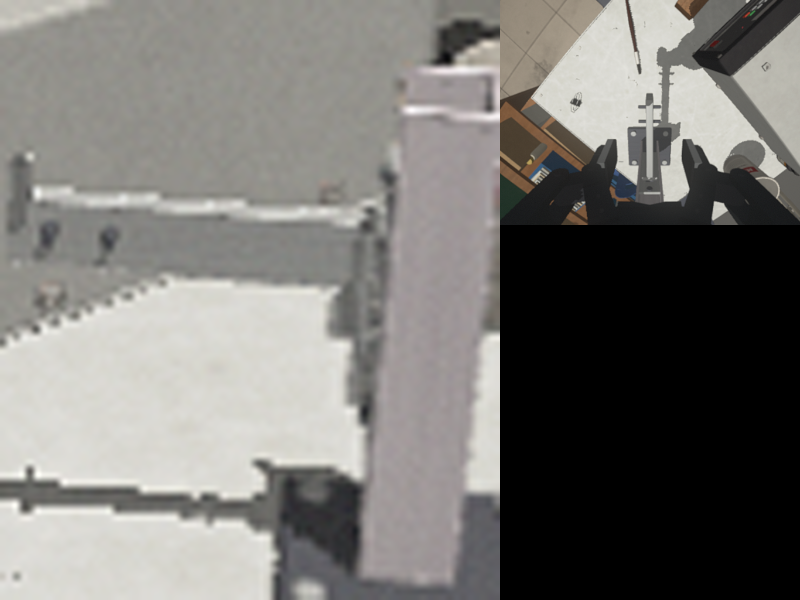

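The arm hangs level on the upright with its plate flush, centred within about 0.3 mm and with the beam top at 148.5 mm. The gripper is clear, so I hand in.

```bash
python3 -c "
from station import env
print(env.job_done(), env.observe()['time_s'])"
```

```text
the job is handed in; nothing more can be done
the job is handed in; nothing more can be done
```

The hanger arm is hanging in the upright, pushed down to a firm stop, released, and the job is handed in. By about 20 s of the allowed 64 s the gripper was clear.

**What I did:** I found the slots with the wrist camera; they sit about 8 mm below nominal. I lifted the arm out of the cradle and carried it over the instrument box. The tabs went into the slots with no resistance. I then pushed the arm about 12 mm down through the catch: the reading peaked at about 12.5 N, dropped away, then rose to 15 N against the stop. I eased off, opened the fingers and retreated.

**Last checks, from the wrist camera after release:**
- **Height:** the arm's origin is at about 76.5 mm, against an estimated seat of 77 mm.
- **Level and centring:** the beam is within 0.2° of level and within about 0.3 mm of the slots' centre line.
- **Fit to the strip:** the rear face looks flush.
- **Contact:** the force reading was within sensor noise, so the robot was touching nothing.

**What disagreed or could not be checked:**
- The wrist camera's calibration was off by about 2 mm sideways. Measuring the arm and the upright with the same camera cancelled this.
- The plate met the strip about 3.5 mm earlier than I had estimated. I took this as calibration error because the pictures showed no gap.
- The seat pin cannot be read, so "fully home" rests on the force pattern and the measured height.
- I did not measure the bystander objects again afterwards; nothing came near them and no unexpected contact was felt.

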